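Hold a freshly painted ball in front of the fan on a spatula

TASK

The ball lying loose in the pocket of one of the two small wooden trays has just been painted: slide the spatula under that tray, lift it off the table and carry it, level enough that the ball stays in its pocket, to the desk fan. Finish while still holding it there by the spatula handle, tray level and still, the ball about 10 cm in front of the fan's guard at the height of its hub. Keep the gripper off the tray and the ball, and leave everything else on the table where it stands.

Things in the scene. Friction and masses are not known exactly. Their poses are not given: they have to be found in the camera images.
- tray: Wooden tray that holds the ball, 110 x 110 x 24 mm high, 80 to 140 g. Plate 10 mm thick on four round feet, 14 mm high, 14 mm across, 43 mm from the middle both ways: the gap below is 14 mm high, 72 mm wide between feet, open on all sides. Pocket in mid top: 48 mm across, 6.5 deep. Origin: tray centre at its feet's soles; x, y square to its sides, z up; x points away from the robot within 0.3 rad.
- ball_center (a point): Centre of the ball: wood painted off-white, 40 mm across, 24 g, loose in the tray's pocket. There its centre is 37.5 mm above the tray's origin (23.5 mm above the plate's underside) and can roll up to about 9 mm off the middle. Its axes mean nothing. The tray with the ball may stand in either of the two trays' places.
- spatula_grip (a point): Where to grip the spatula: in the middle of its wooden handle, near its front end, 48 mm above the table while it lies flat. The handle is a level bar 18 mm wide, 22 mm high, 108 mm long, from 15 mm ahead of this point to 93 mm behind it; clasp it by its sides, hard (40 N or more). Spatula 160 g. Axes as at spatula_blade.
- spatula_blade (a point): Point to bring under the tray's middle: on the top of the steel blade, mid-width, 55 mm behind the front edge. Blade 56 mm wide, 120 long, 2 thick, lying flat on the table at the start, front edge to the robot's left. x to the front edge, z up. A thin cranked neck 60 to 81 mm behind this point rises to the handle, parallel to the blade; spatula_grip is 98 mm behind and 46 mm above this point.
- fan_face (a point): Middle of the front of the desk fan's round wire guard, on the fan's axis, 150 mm above the table. The guard is 176 mm across and 58 mm deep, on a stem and a round base; the fan is fixed. x points along the axis from this point back into the fan (so the front side is -x), z up.
- spare_tray_pocket (a point): Bystander: an empty tray of the same make; this point is the middle of its pocket's floor, 17.5 mm above the table. Leave it alone.
- bottle_tall: Bystander: white paint bottle, 58 mm across, 165 mm high; origin at the middle of its base.
- bottle_a: Bystander: small paint bottle, 36 mm across, 98 mm high; origin at the middle of its base.
- bottle_b: Bystander: another small paint bottle, 36 mm across, 98 mm high; origin at the middle of its base.
- jar: Bystander: low glass jar with lid, 68 mm across, 75 mm high; origin at the middle of its base.
- brush_cup: Bystander: clear cup full of brushes, 76 mm across, cup 105 mm and brushes about 225 mm high; origin at the middle of its base.
- brush: Bystander: flat paint brush lying on the table, 190 mm long, 19 mm wide, about 10 mm high; origin near its middle at table level, x towards the bristles.
- tape: Bystander: roll of masking tape lying flat, 96 mm across, 24 mm high; origin at the middle of its underside.
Mind the look-alikes: they are no part of the job. What is shaped like the tray but black or blue is not meant.

How it is judged:
On the way, in this order (a step that is already met when the one before it is completed fails the run):
1. The blade is slid under the middle of the tray (within 30 mm) while the tray still stands on the table (x of spatula_blade in the frame of tray between -0.03 and 0.03 m and y of spatula_blade in the frame of tray between -0.03 and 0.03 m and height (world z) of tray below 0.006 m and z of spatula_blade in the frame of tray below 0.0165 m and contact force between the fingers and spatula above 1 N), for 0.1 s.
2. The tray is lifted clear of the table, carried by the blade alone (x of spatula_blade in the frame of tray between -0.03 and 0.03 m and y of spatula_blade in the frame of tray between -0.03 and 0.03 m and contact force between spatula and tray above 0.3 N and contact force between the fingers and spatula above 1 N and height (world z) of tray above 0.03 m), for 0.2 s.
At the end, for the whole second after the job is handed in: The gripped spatula's blade alone carries the tray (middles within 30 mm), clear of the fan; the ball is in its pocket, 60 to 150 mm in front of the guard, within 35 mm of the fan's axis sideways and in height; the tray is within 0.12 rad of level and still (under 30 mm/s) (contact force between spatula and tray above 0.3 N and contact force between the fingers and spatula above 1 N and x of spatula_blade in the frame of tray between -0.03 and 0.03 m and y of spatula_blade in the frame of tray between -0.03 and 0.03 m and x of ball_center in the frame of tray between -0.02 and 0.02 m and y of ball_center in the frame of tray between -0.02 and 0.02 m and z of ball_center in the frame of tray between 0.03 and 0.0445 m and x of ball_center in the frame of fan_face between -0.15 and -0.06 m and y of ball_center in the frame of fan_face between -0.035 and 0.035 m and z of ball_center in the frame of fan_face between -0.035 and 0.035 m and angle between tray's own z axis and vertical below 0.12 rad and linear speed of tray below 0.03 m/s and angular speed of tray below 0.25 rad/s and contact force between each of tray, spatula and fan below 0.1 N); the arm keeps its last pose, push and grip.
It fails at once if The ball leaves its pocket (not (x of ball_center in the frame of tray between -0.02 and 0.02 m and y of ball_center in the frame of tray between -0.02 and 0.02 m and z of ball_center in the frame of tray between 0.03 and 0.0445 m)).
It fails at once if The tray is tipped by more than 0.3 rad (angle between tray's own z axis and vertical above 0.3 rad).
It fails at once if The gripper or arm touches the tray or the ball (contact force between any of the fingers, the arm and tray above 0.5 N or contact force between any of the fingers, the arm and ball above 0.5 N).
It fails at once if A bystander is moved by more than 30 mm (distance of any of spare_tray_pocket, bottle_tall, bottle_a, bottle_b, jar, brush_cup, brush, tape from where it was at the start of the episode above 0.03 m).
It also fails if it takes over 67 s, if anything falls off the work surface, if the arm or the gripper's body presses on something with over 40 N, if the wrist force passes 120 N, or if a joint passes its speed limit or range.

ROBOT

A 6-joint arm with a two-finger parallel gripper is mounted at the origin on the work surface. World frame = base frame: x ahead of the robot, y to its left, z up, the work surface at z = 0. Lengths are in m, angles in rad, forces in N, time in s.
With the tool pointing down it reaches from about 0.35 to 0.975 m from the base axis. Payload 7.1 kg.
Tool frame: the origin (TCP) lies at the very end of the fingers, on their centre line; the grasp point (between the pads) lies 19 mm behind it (bot.tcp_to_grasp is the distance from the TCP to the grasp point, in m); z points along the fingers, y is the line along which they close (so a half turn about z gives the same grasp; the last joint's range is limited). The gripper opens to 88 mm and grips with 3 to 60 N. Pads are 20 mm wide; open, the fingers measure 115 mm over their backs; the gripper's body (75 mm by 178 mm) begins 61 mm behind the grasp point.
Start: joints at [1.327, 0.423, 1.63, -0, 1.089, -0.019], TCP at [0.139, 0.609, 0.223] pointing down, gripper open.
Joint ranges: [-3, 3], [-0.9, 2.11], [0.09, 2.58], [-1.31, 4.45], [0.11, 2.69], [-2.54, 2.54]. Speed limits (rad/s): [2.39, 2.39, 3.01, 3.14, 3.14, 3.14].

INTERFACE

Orientations are given as a unit quaternion [x, y, z, w].
In Python, from rig import bot, viewer, hand_in gives the robot as it stands. The module is installed in compiled form; this text tells all that it offers.
- The arm moves only by the tool step_arm, never from a script. Its argument "moves" is a list of rows, each a list of 7 numbers: the shift along the world's x, y, z in units of 0.4 m (1.0 is 0.4 m), then the turn, a rotation vector about the world's x, y, z in units of 2 rad (1.0 is 2 rad), then the opening, from 0 (shut) to 1 (fully open). A call has 1 to 8 rows; each row is the pose to reach, as a shift and turn from the pose commanded when the call began; what a row does not reach only later rows make up. A row lasts 1/10 s, in which the tool goes at most 50 mm and 8.59 degrees, less where a joint would pass 70% of its speed; a pose out of reach is approached as far as the arm can. A call with a number of a shift or a turn outside -1 to 1 is refused whole. A call with a gripper value outside its range is refused whole. The fingers move at their own pace and stop on an object; "squeeze" is the grip in N (left out, the last holds). Time passes only in rows, so rows that repeat a pose let the fingers close. It gives the time, the measured TCP pose, the force, the opening and the grip force at its end, in the units of the state.
- bot.observe(): the state, without advancing time (a new reading comes with each control period).
- viewer.snapshot(name): name is "side" or "top"; returns the picture (384x512x3 uint8, red, green, blue); there is no depth.
- viewer.calibration(name): a dict with "K" (3x3 intrinsics, pixels), "dist_coeffs" ([k1, k2, p1, p2, k3] as OpenCV has them; the pictures are not rectified), "rvec" (rotation vector, rad) and "tvec" (3), from world to camera coordinates, as OpenCV has them. Camera axes: x right, y down, z forward; pixel columns grow to the right and rows downward; lengths in m; the calibration is good to about 2 mm. A picture is of the moment at which its call begins. calibration takes no time and is no camera call.
- hand_in(): hands the job in; it is judged then, once.
The state is a dict: "time_s": time; "joints": joint angles; "joint_velocities": joint speeds; "joint_torque": joint torques, N m; "position": TCP position; "eef_rot": TCP orientation; "force": force on the tool from outside, world axes, zero at the start; "wrist_torque": the same for the moment, N m; "opening": finger opening in m; "grasp_force": force on a finger pad.
Only numpy, scipy, OpenCV 4.12 (cv2) and the standard library are available. Lean on these libraries where they do the work, as an engineer would, in place of code of your own. Each camera call takes 0.05 s, during which the arm holds its last target. There are 200 camera calls.

## Working session

There is one attempt and no reset: what is moved stays moved. The work goes in short steps, Python scripts to look and compute and a tool call to move; the robot and the scene stay as the last step left them, time stands still between calls to the robot, and variables do not carry over. Pictures are saved under pics/ and viewed, at most 13 in all, crops included, and the job is handed in when it is done.

Besides the shell and the picture viewer there is one more tool, called by a JSON object that holds its "fn" and its "kwargs", one argument or row to a line. step_arm: Moves the arm, as the interface text tells. Shifts and turns lie within -1 to 1; 1 stands for 0.4 m of shift or 2 rad of turn. Its arguments: {"type":"object","properties":{"moves":{"type":"array","items":{"type":"array","items":{"type":"number"}}},"squeeze":{"type":"number"}},"required":["moves"]}

```bash
mkdir -p pics; cat > h.py <<'E'
import numpy as np, cv2
from rig import bot, viewer
def ray(n,uv):
    c=viewer.calibration(n);K=np.array(c["K"],float);d=np.array(c["dist_coeffs"],float)
    p=cv2.undistortPoints(np.array(uv,float).reshape(-1,1,2),K,d).reshape(-1,2)
    R=cv2.Rodrigues(np.array(c["rvec"],float))[0];t=np.array(c["tvec"],float).ravel()
    return -R.T@t, np.c_[p,np.ones(len(p))]@R
def plane(n,uv,z):
    o,d=ray(n,uv); return o+d*((z-o[2])/d[:,2])[:,None]
def tri(a,b):  # side uv, top uv
    o1,d1=ray("side",[a]);o2,d2=ray("top",[b]);d1=d1[0];d2=d2[0]
    s=np.linalg.lstsq(np.c_[d1,-d2],o2-o1,rcond=None)[0]
    p,q=o1+s[0]*d1,o2+s[1]*d2
    return (p+q)/2,np.linalg.norm(p-q)
def proj(n,X):
    c=viewer.calibration(n)
    return cv2.projectPoints(np.array(X,float).reshape(-1,1,3),np.array(c["rvec"],float),np.array(c["tvec"],float),np.array(c["K"],float),np.array(c["dist_coeffs"],float))[0].reshape(-1,2)
E
python3 - <<'E'
from h import *
for n in("side","top"):
    im=viewer.snapshot(n)[:,:,::-1]; cv2.imwrite(f"pics/{n}0.png",im)
    cv2.imwrite(f"pics/{n}0b.png",cv2.resize(im,(784,588),interpolation=cv2.INTER_CUBIC))
    print(n,ray(n,[[256,192]]))
print(bot.observe())
E
```

```text
side (array([ 0.3849089 , -0.97360667,  0.87283447]), array([[ 0.14508528,  0.77841806, -0.61086722]]))
top (array([ 0.43349506, -0.02618661,  1.21452539]), array([[ 0.14374418, -0.0137481 , -0.99009303]]))
{'time_s': 0.1, 'joints': array([ 1.32696574e+00,  4.23774314e-01,  1.63057281e+00,  7.76977560e-06,
        1.08858175e+00, -1.90080648e-02]), 'joint_velocities': array([ 1.69149767e-03, -6.15381481e-04,  2.54215656e-04, -5.28779549e-05,
       -1.18881894e-04, -1.34307454e-03]), 'joint_torque': array([ 6.58265139e-05, -5.45614743e+01, -2.74326646e+01,  6.44766586e-02,
        1.88579009e-02, -1.78221154e-05]), 'position': array([0.13919589, 0.60881301, 0.22198926]), 'eef_rot': array([ 1.12176432e-01,  9.93688081e-01, -6.61898902e-04, -9.09611887e-05]), 'force': array([0.49599397, 0.00927508, 0.83623305]), 'wrist_torque': array([-0.01921987, -0.01967001, -0.03446086]), 'grasp_force': 0.0, 'opening': 0.08780434656483031}
```

View pics/top0b.png

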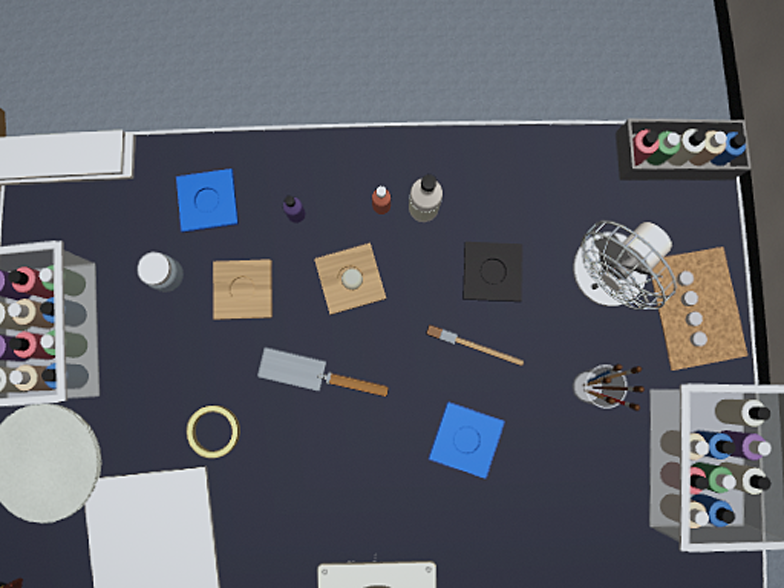

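View pics/side0b.png

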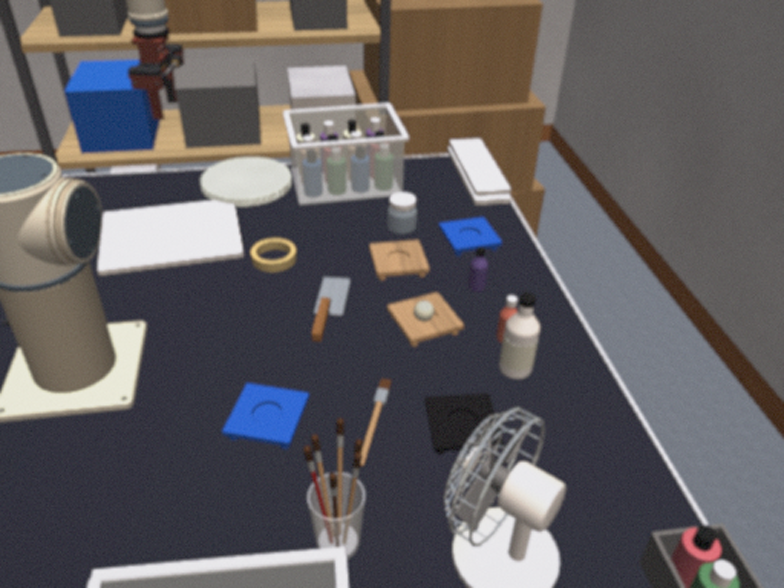

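The top view shows the ball's tray at about (350,278) in the 784 px image, yawed about 15° left. The spatula blade runs from (262,365) to (325,375) with its handle out to (387,388), and the fan is at (630,265), facing towards the robot and left. Next I measure these.

```bash
python3 - <<'E'
from h import *
s=784/512
im=cv2.imread("pics/top0.png");hsv=cv2.cvtColor(im,cv2.COLOR_BGR2HSV)
def roi(m,x0,y0,x1,y1):
    o=np.zeros_like(m);a=[int(v/s) for v in(x0,y0,x1,y1)];o[a[1]:a[3],a[0]:a[2]]=m[a[1]:a[3],a[0]:a[2]];return o
def rect(m,z,name):
    c=max(cv2.findContours(m,0,1)[0],key=cv2.contourArea).reshape(-1,2)
    P=plane("top",c,z)[:,:2].astype(np.float32)*1000
    r=cv2.minAreaRect(P);b=cv2.boxPoints(r);e=b[1]-b[0];f=b[2]-b[1]
    print(name,np.round(r[0],1),np.round(r[1],1),np.round([np.arctan2(e[1],e[0]),np.arctan2(f[1],f[0])],3));return P
wood=((hsv[...,0]<25)&(hsv[...,1]>60)&(hsv[...,2]>110)).astype(np.uint8)
fg=(hsv[...,2]>90).astype(np.uint8)
rect(roi(fg,305,235,395,320),.024,"tray"); rect(roi(fg,205,250,280,325),.024,"spare")
orange=((hsv[...,0]<20)&(hsv[...,1]>110)&(hsv[...,2]>60)).astype(np.uint8)
rect(roi(orange,325,365,395,400),.059,"handle")
rect(roi(fg&(hsv[...,1]<90).astype(np.uint8),250,340,330,395),.002,"blade")
b=roi(((hsv[...,1]<60)&(hsv[...,2]>120)).astype(np.uint8),335,262,368,292)
u=cv2.moments(b,True);print("ball",plane("top",[[u['m10']/u['m00'],u['m01']/u['m00']]],.0375),u['m00'])
for n,p,z in(("jar",(155,270),.07),("tall",(425,205),.12),("a",(292,208),.05),("b",(381,197),.08),("cup",(600,388),.05),("brush1",(430,330),0.005),("brush2",(522,362),.005),("tape",(213,432),.012),("black",(493,271),0.02),("fanbase",(606,275),0.01)):
    print(n,np.round(plane("top",[np.array(p)/s],z)[0,:2],3))
t=im[int(205/s):int(320/s),int(560/s):int(690/s)];d=cv2.imread("pics/side0.png")[int(395/s):384,int(430/s):int(580/s)]
t=cv2.resize(t,None,fx=4.6,fy=4.6,interpolation=2);d=cv2.resize(d,None,fx=4,fy=4,interpolation=2)
h=max(t.shape[0],d.shape[0]);P=lambda a:np.pad(a,((0,h-a.shape[0]),(0,0),(0,0)))
o=np.hstack([P(t),P(d)]);print(o.shape,t.shape,d.shape);cv2.imwrite("pics/fan.png",o)
E
```

```text
tray [639.3  36.8] [111.6 111.6] [-1.311  0.26 ]
spare [623.6 240.7] [112.  111.9] [-1.564  0.007]
handle [438.4  22.8] [104.8  17.9] [-0.248  1.323]
blade [470.5 145.2] [135.2  59. ] [-0.246  1.325]
ball [[0.63644927 0.0325295  0.0375    ]] 141.0
jar [0.655 0.393]
tall [ 0.749 -0.103]
a [0.77  0.141]
b [ 0.778 -0.026]
cup [ 0.42  -0.419]
brush1 [ 0.538 -0.113]
brush2 [ 0.473 -0.286]
tape [0.355 0.299]
black [ 0.647 -0.236]
fanbase [ 0.636 -0.458]
(508, 783, 3) (345, 391, 3) (508, 392, 3)
```

View pics/fan.png

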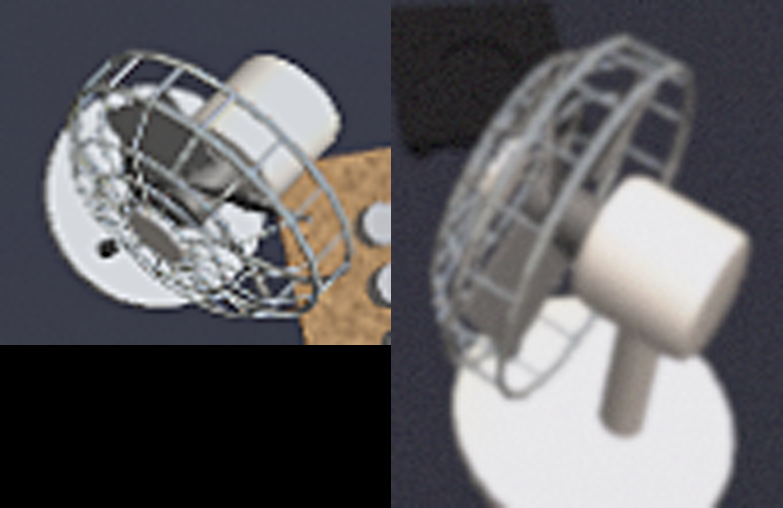

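```bash
python3 - <<'E'
from h import *
T=lambda p:np.array([365+p[0]/4.6,133+p[1]/4.6]); S=lambda p:np.array([280+(p[0]-391)/4,257+p[1]/4])
print("hub z.15",plane("top",[T((157,232))],.15),plane("side",[S((500,172))],.15),tri(S((500,172)),T((157,232))))
for n,F,a,b in(("top",T,(205,120),(245,62)),("top",T,(288,195),(338,118)),("side",S,(640,178),(745,238)),("side",S,(577,282),(680,355))):
    o,d=ray(n,[F(a),F(b)]);v=np.cross(np.cross(d[0],d[1]),[0,0,1]);v*=np.sign(v[0]);print(n,np.arctan2(v[1],v[0]))
# predictions: draw rings for candidate
for yaw in(-.5,-.6,-.7,-.8):
    c=np.array([.605,-.445,.15])
E
```

```text
hub z.15 [[ 0.60251676 -0.41581699  0.15      ]] [[ 0.59984189 -0.41380438  0.15      ]] (array([ 0.60084055, -0.41497128,  0.15157082]), np.float64(0.0028408474929496434))
top -0.6648126084546412
top -0.648069094100414
side -0.820760785740944
side -0.9000330556409695
```

{"fn": "step_arm", "kwargs": {
  "moves": [
    [0.39,-0.69,0,0,0,-0.4,1],
    [0.39,-0.69,0,0,0,-0.4,1],
    [0.39,-0.69,0,0,0,-0.4,1],
    [0.39,-0.69,0,0,0,-0.4,1],
    [0.39,-0.69,0,0,0,-0.4,1],
    [0.39,-0.69,0,0,0,-0.4,1],
    [0.39,-0.69,0,0,0,-0.4,1],
    [0.39,-0.69,0,0,0,-0.4,1]
  ],
  "squeeze": 55
}}

```text
time_s: 0.9
position: [0.2959, 0.3312, 0.2226]
eef_rot: [0.492, 0.871, -0.0, -0.0]
force: [-0.1, 0.1, 0.4]
opening: 0.0879
grasp_force: 0.0
```

{"fn": "step_arm", "kwargs": {
  "moves": [
    [0.385,-0.678,-0.2,0,0,-0.397,1],
    [0.385,-0.678,-0.2,0,0,-0.397,1],
    [0.385,-0.678,-0.2,0,0,-0.397,1],
    [0.385,-0.678,-0.2,0,0,-0.397,1],
    [0.385,-0.678,-0.2,0,0,-0.397,1],
    [0.385,-0.678,-0.2,0,0,-0.397,1],
    [0.385,-0.678,-0.2,0,0,-0.397,1],
    [0.385,-0.678,-0.2,0,0,-0.397,1]
  ]
}}

```text
time_s: 1.7
position: [0.4505, 0.061, 0.1418]
eef_rot: [0.79, 0.613, -0.0, -0.0]
force: [-0.2, 0.8, 0.1]
opening: 0.0877
grasp_force: 0.0
```

```bash
python3 - <<'E'
from h import *
from scipy.spatial.transform import Rotation as R
o=bot.observe();print(o["time_s"],o["position"],o["joints"],R.from_quat(o["eef_rot"]).as_matrix().round(4))
for n in("side","top"):cv2.imwrite(f"pics/{n}1.png",viewer.snapshot(n)[:,:,::-1])
a=cv2.imread("pics/side1.png");b=cv2.imread("pics/top1.png")
o=np.hstack([a[100:280,150:330],b[150:330,150:330]]);cv2.imwrite("pics/c1.png",cv2.resize(o,None,fx=2.2,fy=2.2,interpolation=2))
E
```

```text
1.7 [0.45046547 0.06099683 0.14178834] [1.08394782e-01 3.02461834e-01 2.05661811e+00 2.88394323e-05
 7.83279372e-01 3.59246614e-01] [[ 2.482e-01  9.687e-01 -8.000e-04]
 [ 9.687e-01 -2.482e-01 -1.000e-04]
 [-3.000e-04 -7.000e-04 -1.000e+00]]
```

View pics/c1.png

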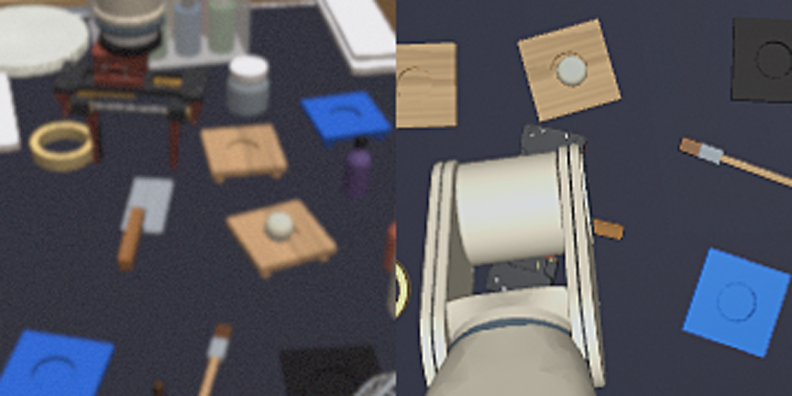

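The view shows the open fingers centred above the handle's front end, and the scene is unchanged. I'll descend and close.

{"fn": "step_arm", "kwargs": {
  "moves": [
    [-0.002,0,-0.1,0,0,0,1],
    [-0.002,0,-0.18,0,0,0,1],
    [-0.002,0,-0.24,0,0,0,1],
    [-0.002,0,-0.282,0,0,0,1],
    [-0.002,0,-0.282,0,0,0,1]
  ]
}}

```text
time_s: 2.3
position: [0.4467, 0.0636, 0.0285]
eef_rot: [0.788, 0.615, -0.002, -0.001]
force: [-0.7, 0.0, 0.6]
opening: 0.0881
grasp_force: 0.0
```

{"fn": "step_arm", "kwargs": {
  "moves": [
    [0,0,0,0,0,0,0],
    [0,0,0,0,0,0,0],
    [0,0,0,0,0,0,0],
    [0,0,0,0,0,0,0],
    [0,0,0,0,0,0,0],
    [0,0,0,0,0,0,0],
    [0,0,0,0,0,0,0],
    [0,0,0,0,0,0,0]
  ],
  "squeeze": 58
}}

```text
time_s: 3.1
position: [0.4485, 0.062, 0.0299]
eef_rot: [0.789, 0.614, -0.0, -0.0]
force: [0.5, -0.3, -0.4]
opening: 0.0273
grasp_force: 0.0
```

{"fn": "step_arm", "kwargs": {
  "moves": [
    [0,0,0,0,0,0,0],
    [0,0,0,0,0,0,0],
    [0,0,0,0,0,0,0],
    [0,0,0,0,0,0,0]
  ]
}}

```text
time_s: 3.5
position: [0.4484, 0.062, 0.0298]
eef_rot: [0.789, 0.614, -0.0, -0.0]
force: [0.3, -0.1, 0.3]
opening: 0.0175
grasp_force: 58.0
```

{"fn": "step_arm", "kwargs": {
  "moves": [
    [0,0,0.04,0,0,0,0],
    [0,0,0.1,0,0,0,0],
    [0,0,0.18,0,0,0,0],
    [0,0,0.25,0,0,0,0],
    [0,0,0.25,0,0,0,0]
  ]
}}

```text
time_s: 4.0
position: [0.4506, 0.0623, 0.1327]
eef_rot: [0.789, 0.614, 0.003, 0.002]
force: [0.2, -0.3, -1.9]
opening: 0.0174
grasp_force: 58.0
```

{"fn": "step_arm", "kwargs": {
  "moves": [
    [-0.01,-0.02,0,0,0,-0.04,0],
    [-0.02,-0.05,0,0,0,-0.1,0],
    [-0.03,-0.1,0,0,0,-0.16,0],
    [-0.06,-0.14,0,0,0,-0.22,0],
    [-0.07,-0.18,0,0,0,-0.28,0],
    [-0.07,-0.205,0,0,0,-0.34,0],
    [-0.07,-0.205,0,0,0,-0.4,0],
    [-0.07,-0.205,0,0,0,-0.46,0]
  ]
}}

```text
time_s: 4.8
position: [0.4196, -0.0203, 0.1287]
eef_rot: [0.98, 0.197, -0.001, -0.0]
force: [0.8, 0.1, -1.3]
opening: 0.0179
grasp_force: 58.0
```

{"fn": "step_arm", "kwargs": {
  "moves": [
    [0,0,0,0,0,-0.04,0],
    [0,0,0,0,0,-0.072,0],
    [0,0,0,0,0,-0.072,0],
    [0,0,0,0,0,-0.072,0]
  ]
}}

```text
time_s: 5.2
position: [0.4199, -0.0199, 0.1291]
eef_rot: [0.992, 0.13, -0.001, -0.0]
force: [0.4, 0.2, -1.1]
opening: 0.0178
grasp_force: 58.0
```

```bash
python3 - <<'E'
from h import *
from scipy.spatial.transform import Rotation as R
o=bot.observe();print(o["time_s"],o["position"],o["joints"],o["opening"],R.from_quat(o["eef_rot"]).as_matrix().round(4))
for n in("side","top"):cv2.imwrite(f"pics/{n}2.png",viewer.snapshot(n)[:,:,::-1])
a=cv2.imread("pics/side2.png");b=cv2.imread("pics/top2.png")
o=np.hstack([a[100:280,150:330],b[150:330,150:330]]);cv2.imwrite("pics/c2.png",cv2.resize(o,None,fx=2.2,fy=2.2,interpolation=2))
E
```

```text
5.2 [ 0.41991955 -0.01989104  0.12914354] [-7.56468821e-02  2.82790209e-01  2.13382679e+00  5.66861900e-06
  7.26393153e-01  1.23458411e+00] 0.01781894387129808 [[ 9.662e-01  2.576e-01 -1.400e-03]
 [ 2.576e-01 -9.662e-01  1.000e-04]
 [-1.300e-03 -5.000e-04 -1.000e+00]]
```

View pics/c2.png

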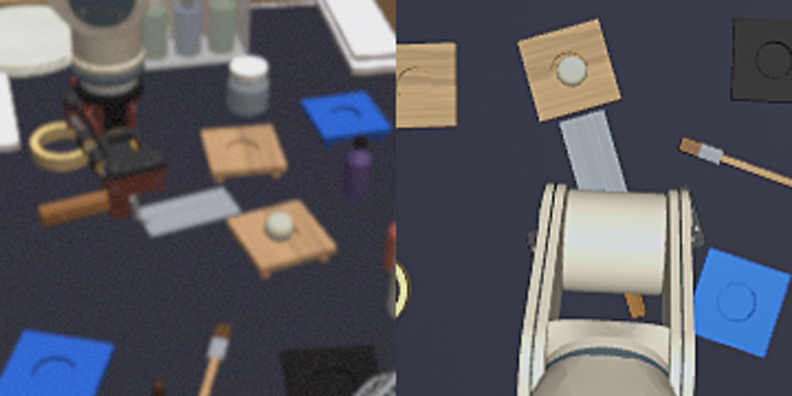

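The spatula is held, its blade pointing at the tray and lined up with it in yaw. I'll check the blade's height and droop by triangulating its corners.

```bash
python3 - <<'E'
from h import *
S=lambda x,y:(150+x/2.2,100+y/2.2)
T=lambda x,y:(150+(x-396)/2.2,150+y/2.2)
print(tri(S(222,188),T(560,122)),tri(S(242,212),T(605,110)))
# blade mask in top -> rect at z=.1
im=cv2.imread("pics/top2.png");h=cv2.cvtColor(im,cv2.COLOR_BGR2HSV)
m=((h[...,1]<80)&(h[...,2]>110)).astype(np.uint8);o=np.zeros_like(m);o[198:234,215:262]=m[198:234,215:262]
c=max(cv2.findContours(o,0,1)[0],key=cv2.contourArea).reshape(-1,2)
for z in(.095,.1,.105):
    P=(plane("top",c,z)[:,:2]*1000).astype(np.float32)
    L=[];Rr=[]
    for y in range(204,233,4):
        xs=np.nonzero(o[y])[0]
        if y>207: L.append((xs[0]-.5,y));Rr.append((xs[-1]+.5,y))
    q=[]
    for e in(L,Rr):
        p=plane("top",e,z)[:,:2]; k=np.polyfit(p[:,0],p[:,1],1); q.append((np.arctan(k[0]),k))
    x=.53;print(z,q[0][0],q[1][0],"mid y at x=.53",(np.polyval(q[0][1],x)+np.polyval(q[1][1],x))/2,"w",(np.polyval(q[0][1],x)-np.polyval(q[1][1],x))*np.cos(.26),"xmax",P[:,0].max())
# expected axis from TCP
print("expected mid y", -.0199+np.tan(.2604)*(.53-.4199), "front", np.array([.4199,-.0199])+.153*np.array([np.cos(.26),np.sin(.26)]))
E
```

```text
(array([0.56005039, 0.04369742, 0.0995901 ]), np.float64(0.0016015119938130025)) (array([ 0.57490691, -0.01169179,  0.10159798]), np.float64(0.0016457118453002942))
0.095 0.2684128320001091 0.27134410088872013 mid y at x=.53 0.008369600487120876 w 0.057426970738303766 xmax 575.1021
0.1 0.26841283200010846 0.27134410088871924 mid y at x=.53 0.008334495212628162 w 0.05716917727832046 xmax 574.46967
0.105 0.26841283200010796 0.27134410088872096 mid y at x=.53 0.008299389938135504 w 0.056911383818336936 xmax 573.8372
expected mid y 0.00943613336394742 front [0.56775767 0.01943332]
```

{"fn": "step_arm", "kwargs": {
  "moves": [
    [0,0,-0.06,0,0,0,0],
    [0,0,-0.12,0,0,0,0],
    [0,0,-0.17,0,0,0,0],
    [0,0,-0.21,0,0,0,0],
    [0,0,-0.225,0,0,0,0],
    [0,0,-0.233,0,0,0,0],
    [0,0,-0.233,0,0,0,0],
    [0,0,-0.233,0,0,0,0]
  ]
}}

```text
time_s: 6.1
position: [0.421, -0.02, 0.0372]
eef_rot: [0.992, 0.129, 0.001, 0.0]
force: [-0.0, -0.4, -1.9]
opening: 0.0178
grasp_force: 58.0
```

```bash
python3 - <<'E'
from h import *
a=viewer.snapshot("side")[:,:,::-1];cv2.imwrite("pics/side3.png",a)
b=viewer.snapshot("top")[:,:,::-1];cv2.imwrite("pics/top3.png",b)
o=np.hstack([a[150:250,200:310],b[150:250,190:300]]);cv2.imwrite("pics/c3.png",cv2.resize(o,None,fx=3.6,fy=3.6,interpolation=2))
E
```

```text
(no output)
```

View pics/c3.png

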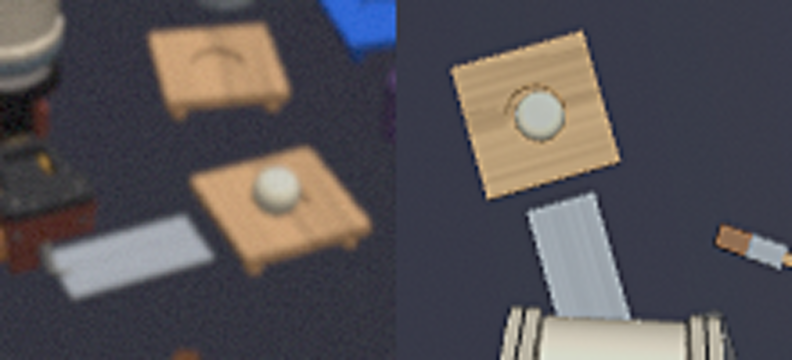

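The side and top views show the blade low in front of the tray. Its front-edge middle at (562,204) is on the tray's axis to within about 1 px, so I slide it in.

{"fn": "step_arm", "kwargs": {
  "moves": [
    [0.02,0.005,0,0,0,0,0],
    [0.05,0.013,0,0,0,0,0],
    [0.08,0.021,0,0,0,0,0],
    [0.11,0.029,0,0,0,0,0],
    [0.14,0.037,0,0,0,0,0],
    [0.16,0.043,0,0,0,0,0],
    [0.16,0.043,0,0,0,0,0]
  ]
}}

```text
time_s: 6.9
position: [0.4861, -0.0024, 0.0367]
eef_rot: [0.992, 0.129, 0.001, 0.0]
force: [-0.9, -0.4, -1.7]
opening: 0.0176
grasp_force: 58.0
```

```bash
python3 - <<'E'
from h import *
a=viewer.snapshot("side")[:,:,::-1];cv2.imwrite("pics/side4.png",a)
b=viewer.snapshot("top")[:,:,::-1];cv2.imwrite("pics/top4.png",b)
o=np.hstack([a[150:250,200:310],b[150:250,190:300]]);cv2.imwrite("pics/c4.png",cv2.resize(o,None,fx=3.6,fy=3.6,interpolation=2))
E
```

```text
(no output)
```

View pics/c4.png

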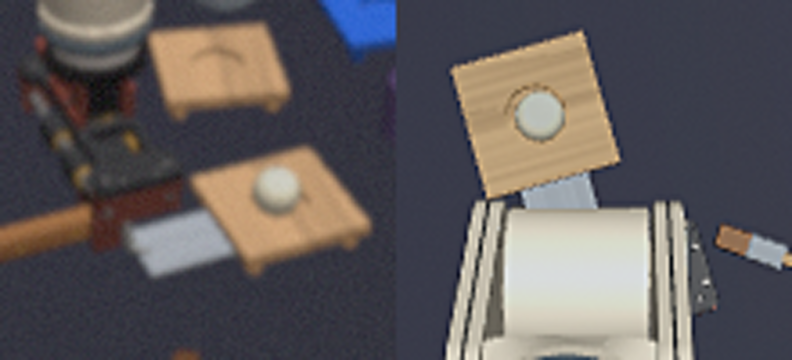

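The blade is going in between the feet, and the tray has not moved. I continue.

{"fn": "step_arm", "kwargs": {
  "moves": [
    [0.02,0.005,0,0,0,0,0],
    [0.05,0.013,0,0,0,0,0],
    [0.08,0.021,0,0,0,0,0],
    [0.11,0.029,0,0,0,0,0],
    [0.135,0.036,0,0,0,0,0],
    [0.145,0.039,0,0,0,0,0],
    [0.145,0.039,0,0,0,0,0],
    [0.145,0.039,0,0,0,0,0]
  ]
}}

```text
time_s: 7.8
position: [0.5419, 0.0129, 0.0365]
eef_rot: [0.992, 0.129, -0.0, -0.0]
force: [0.2, 1.0, -1.3]
opening: 0.0173
grasp_force: 58.0
```

```bash
python3 - <<'E'
from h import *
a=viewer.snapshot("side")[:,:,::-1];cv2.imwrite("pics/side5.png",a)
b=viewer.snapshot("top")[:,:,::-1];cv2.imwrite("pics/top5.png",b)
o=np.hstack([a[150:250,200:310],b[150:250,190:300]]);cv2.imwrite("pics/c5.png",cv2.resize(o,None,fx=3.6,fy=3.6,interpolation=2))
E
```

```text
(no output)
```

View pics/c5.png

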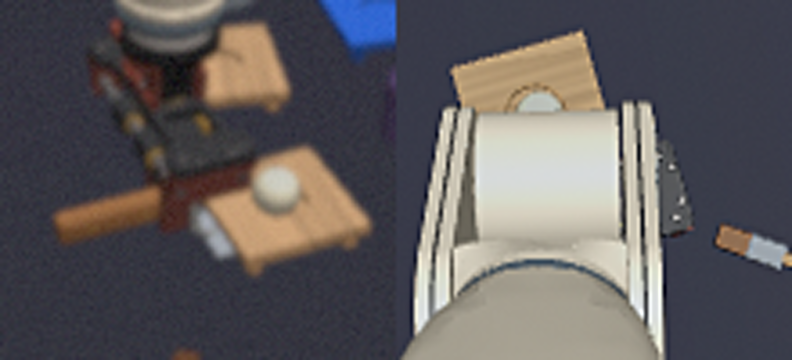

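The blade is under the tray's middle and the tray is still in place. Now I lift gently.

{"fn": "step_arm", "kwargs": {
  "moves": [
    [0,0,0.004,0,0,0,0],
    [0,0,0.01,0,0,0,0],
    [0,0,0.016,0,0,0,0],
    [0,0,0.024,0,0,0,0],
    [0,0,0.034,0,0,0,0],
    [0,0,0.046,0,0,0,0],
    [0,0,0.058,0,0,0,0],
    [0,0,0.07,0,0,0,0]
  ]
}}

```text
time_s: 8.7
position: [0.5425, 0.0128, 0.0652]
eef_rot: [0.992, 0.129, 0.0, 0.0]
force: [0.6, -0.2, -2.9]
opening: 0.0178
grasp_force: 58.0
```

{"fn": "step_arm", "kwargs": {
  "moves": [
    [0,0,0.012,0,0,0,0],
    [0,0,0.026,0,0,0,0],
    [0,0,0.042,0,0,0,0],
    [0,0,0.058,0,0,0,0],
    [0,0,0.074,0,0,0,0],
    [0,0,0.086,0,0,0,0],
    [0,0,0.092,0,0,0,0],
    [0,0,0.094,0,0,0,0]
  ]
}}

```text
time_s: 9.5
position: [0.5426, 0.0129, 0.1026]
eef_rot: [0.992, 0.129, 0.0, 0.0]
force: [0.9, -0.1, -4.7]
opening: 0.0174
grasp_force: 58.0
```

```bash
python3 - <<'E'
from h import *
from scipy.spatial.transform import Rotation as R
a=viewer.snapshot("side")[:,:,::-1];cv2.imwrite("pics/side6.png",a)
o=bot.observe();print(o["joints"],R.from_quat(o["eef_rot"]).as_matrix()[:,2])
cv2.imwrite("pics/c6.png",cv2.resize(a[110:260,170:340],None,fx=3.6,fy=3.6,interpolation=2))
E
```

```text
[1.77798039e-03 4.76800385e-01 1.88944665e+00 2.55180050e-06
 7.75092118e-01 1.31375791e+00] [ 2.53499359e-04  2.23642395e-06 -9.99999968e-01]
```

View pics/c6.png

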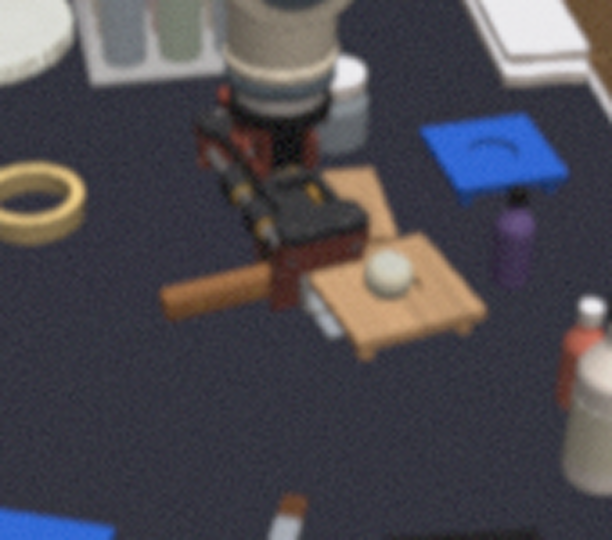

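The tray is lifted level with the ball in its pocket. I carry it to the fan in smooth stages.

{"fn": "step_arm", "kwargs": {
  "moves": [
    [-0.001,-0.003,0.001,0,0,-0.003,0],
    [-0.003,-0.011,0.002,0,0,-0.011,0],
    [-0.006,-0.023,0.005,0,0,-0.023,0],
    [-0.01,-0.04,0.008,0,0,-0.04,0],
    [-0.016,-0.06,0.012,0,0,-0.062,0],
    [-0.021,-0.084,0.017,0,0,-0.086,0],
    [-0.027,-0.108,0.021,0,0,-0.111,0],
    [-0.033,-0.132,0.026,0,0,-0.136,0]
  ]
}}

```text
time_s: 10.35
position: [0.529, -0.041, 0.1129]
eef_rot: [1.0, -0.009, 0.0, 0.0]
force: [-0.2, 0.0, -4.2]
opening: 0.0175
grasp_force: 58.0
```

{"fn": "step_arm", "kwargs": {
  "moves": [
    [-0.005,-0.02,0.004,0,0,-0.02,0],
    [-0.009,-0.036,0.007,0,0,-0.037,0],
    [-0.013,-0.052,0.01,0,0,-0.053,0],
    [-0.017,-0.068,0.013,0,0,-0.07,0],
    [-0.021,-0.084,0.017,0,0,-0.086,0],
    [-0.025,-0.1,0.02,0,0,-0.103,0],
    [-0.029,-0.116,0.023,0,0,-0.12,0],
    [-0.033,-0.132,0.026,0,0,-0.136,0]
  ]
}}

```text
time_s: 11.15
position: [0.5159, -0.0932, 0.1232]
eef_rot: [0.99, -0.143, -0.0, -0.0]
force: [-0.1, -0.3, -2.5]
opening: 0.0178
grasp_force: 58.0
```

{"fn": "step_arm", "kwargs": {
  "moves": [
    [-0.004,-0.016,0.003,0,0,-0.017,0],
    [-0.008,-0.033,0.007,0,0,-0.034,0],
    [-0.013,-0.05,0.01,0,0,-0.051,0],
    [-0.017,-0.067,0.013,0,0,-0.068,0],
    [-0.021,-0.083,0.017,0,0,-0.086,0],
    [-0.025,-0.1,0.02,0,0,-0.103,0],
    [-0.029,-0.116,0.023,0,0,-0.12,0],
    [-0.033,-0.132,0.026,0,0,-0.136,0]
  ]
}}

```text
time_s: 11.95
position: [0.5027, -0.1461, 0.1336]
eef_rot: [0.961, -0.276, 0.0, -0.0]
force: [-0.4, -0.1, -2.9]
opening: 0.0178
grasp_force: 58.0
```

{"fn": "step_arm", "kwargs": {
  "moves": [
    [-0.004,-0.016,0.003,0,0,-0.017,0],
    [-0.008,-0.032,0.007,0,0,-0.034,0],
    [-0.012,-0.047,0.01,0,0,-0.05,0],
    [-0.016,-0.061,0.013,0,0,-0.064,0],
    [-0.019,-0.074,0.017,0,0,-0.076,0],
    [-0.022,-0.084,0.02,0,0,-0.087,0],
    [-0.024,-0.09,0.022,0,0,-0.094,0],
    [-0.025,-0.094,0.023,0,0,-0.098,0]
  ]
}}

```text
time_s: 12.75
position: [0.4928, -0.1833, 0.1428]
eef_rot: [0.93, -0.368, 0.0, -0.0]
force: [0.4, 1.4, -3.3]
opening: 0.0171
grasp_force: 58.0
```

```bash
python3 - <<'E'
from h import *
a=viewer.snapshot("side")[:,:,::-1];cv2.imwrite("pics/side7.png",a)
b=viewer.snapshot("top")[:,:,::-1];cv2.imwrite("pics/top7.png",b)
o=np.hstack([a[180:380,190:390],b[100:300,290:490]]);cv2.imwrite("pics/c7.png",cv2.resize(o,None,fx=2,fy=2,interpolation=2))
E
```

```text
(no output)
```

View pics/c7.png

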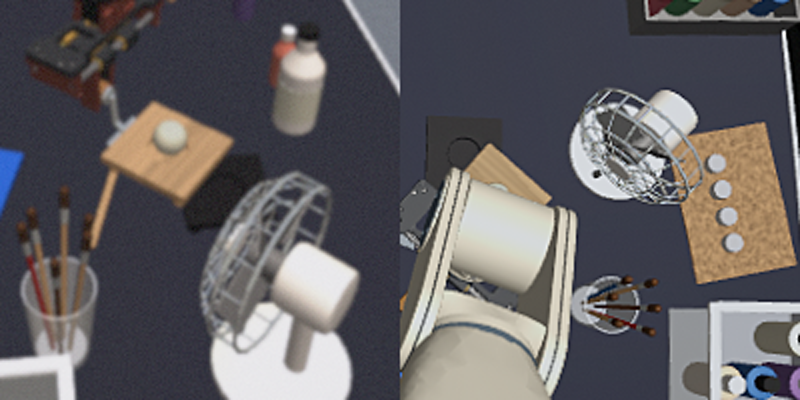

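The tray is level with the ball centred, short of the fan and clear of the cup. Final approach next.

{"fn": "step_arm", "kwargs": {
  "moves": [
    [-0.001,-0.005,0.001,0,0,-0.005,0],
    [-0.005,-0.02,0.004,0,0,-0.02,0],
    [-0.01,-0.042,0.008,0,0,-0.042,0],
    [-0.017,-0.07,0.012,0,0,-0.07,0],
    [-0.024,-0.1,0.017,0,0,-0.1,0],
    [-0.031,-0.128,0.022,0,0,-0.125,0],
    [-0.036,-0.148,0.026,0,0,-0.145,0],
    [-0.04,-0.163,0.029,0,0,-0.16,0]
  ]
}}

```text
time_s: 13.65
position: [0.4767, -0.2493, 0.1545]
eef_rot: [0.859, -0.513, 0.0, -0.0]
force: [-0.8, -0.3, -3.4]
opening: 0.0176
grasp_force: 58.0
```

{"fn": "step_arm", "kwargs": {
  "moves": [
    [-0.001,-0.007,0.001,0,0,-0.006,0],
    [-0.002,-0.011,0.001,0,0,-0.01,0],
    [-0.002,-0.011,0.001,0,0,-0.01,0],
    [-0.002,-0.011,0.001,0,0,-0.01,0],
    [-0.002,-0.011,0.001,0,0,-0.01,0],
    [-0.002,-0.011,0.001,0,0,-0.01,0]
  ]
}}

```text
time_s: 14.25
position: [0.4762, -0.2525, 0.1546]
eef_rot: [0.854, -0.52, -0.0, -0.0]
force: [-0.0, 0.3, -2.6]
opening: 0.0177
grasp_force: 58.0
```

```bash
python3 - <<'E'
from h import *
from scipy.spatial.transform import Rotation as R
o=bot.observe();M=R.from_quat(o["eef_rot"]).as_matrix();x=M[:,0];print(o["position"],np.arctan2(x[1],x[0]),o["joints"],o["wrist_torque"])
print("ball est",o["position"][:2]+.098*x[:2])
a=viewer.snapshot("side")[:,:,::-1];cv2.imwrite("pics/side8.png",a)
b=viewer.snapshot("top")[:,:,::-1];cv2.imwrite("pics/top8.png",b)
p=np.hstack([a[180:380,190:390],b[100:300,290:490]]);cv2.imwrite("pics/c8.png",cv2.resize(p,None,fx=2,fy=2,interpolation=2))
E
```

```text
[ 0.47617026 -0.25249355  0.1546412 ] -1.0926719003679408 [-5.09654313e-01  3.90909036e-01  1.87083597e+00  2.87430082e-05
  8.79888392e-01  2.15379560e+00] [ 0.34047998  0.25070558 -0.04229287]
ball est [ 0.5212615  -0.33950377]
```

View pics/c8.png

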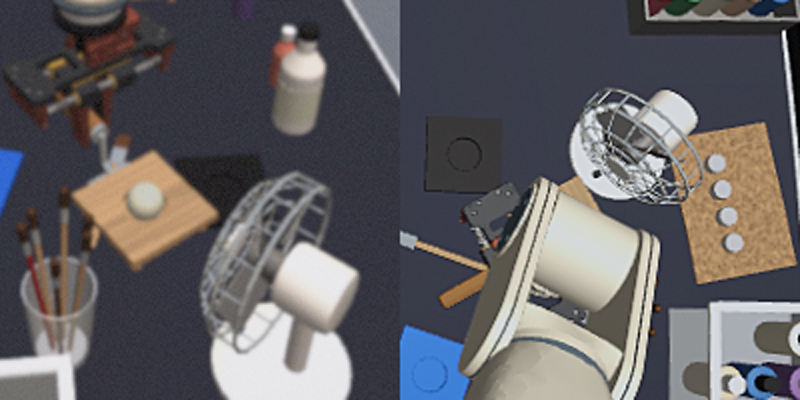

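```bash
python3 - <<'E'
from h import *
im=cv2.imread("pics/side8.png");h=cv2.cvtColor(im,cv2.COLOR_BGR2HSV)
m=((h[...,1]<60)&(h[...,2]>130)).astype(np.uint8);o=np.zeros_like(m);o[265:295,250:275]=m[265:295,250:275]
u=cv2.moments(o,True);c=(u['m10']/u['m00'],u['m01']/u['m00']);print(c,u['m00'])
for z in(.14,.15,.16):
    b=plane("side",[c],z)[0]
    d=b[:2]-np.array([.601,-.415]);print(z,b,[(y,np.round([d@[np.cos(y),np.sin(y)],d@[-np.sin(y),np.cos(y)]],3)) for y in(-.65,-.75,-.9)])
E
```

```text
(262.3941908713693, 279.3195020746888) 241.0
0.14 [ 0.52258256 -0.33952935  0.14      ] [(-0.65, array([-0.108,  0.013])), (-0.75, array([-0.109,  0.002])), (-0.9, array([-0.108, -0.015]))]
0.15 [ 0.52070391 -0.34818175  0.15      ] [(-0.65, array([-0.104,  0.005])), (-0.75, array([-0.104, -0.006])), (-0.9, array([-0.102, -0.021]))]
0.16 [ 0.51882527 -0.35683414  0.16      ] [(-0.65, array([-0.101, -0.003])), (-0.75, array([-0.1  , -0.013])), (-0.9, array([-0.097, -0.028]))]
```

```bash
python3 -c "
from rig import hand_in
print(hand_in())"
```

```text
the job is handed in; nothing more can be done
None
```

The job is handed in; no verdict came back, but the last check put the tray level and still on the spatula, the ball in its pocket about 10 cm in front of the fan guard near hub height.

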